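Put the paraffin lamp together on the flea-market stall

TASK

Put the table lamp together on the round wooden plinth for display: stand the copper font in the middle of the plinth, seat the brass burner in its collar, then stand the amber glass chimney upright inside the burner's prongs, and last of all lower the blue shade over the chimney so that it stands in the burner's gallery. Work in that order, let go of each part before you fetch the next, set the glass down gently, and leave the other goods, among them a white spare shade, where they stand.

Things in the scene. Friction and masses are not known exactly. Their poses are not given: they have to be found in the camera images.
- plinth: Fixed round display plinth of dark wood with a green top, diameter 120 mm, 18 mm high. Origin: centre of its underside, z up. It stands on the table (z = 0) in a different place each time.
- font: Loose copper oil font, 0.4-0.8 kg, 76 mm high, upright on the table: foot 80 mm across, bowl 96 mm at 29 mm up, shoulder falling in to 52 mm at 50 mm; above it an upright brass collar, 46 mm outside, from 50 to 76 mm up (grip here), open at the top, bore 38 mm, 26 mm deep. Origin: centre of its underside, z up.
- burner: Loose brass burner, 0.12 kg, on its plug. Origin: plug's underside, z up. Heights in mm: plug 30 across, 0-12; flange 48 across, 12-16, rests on the collar (seated: origin 64 over font's); dish-like gallery 64 outside, 60 inside, 30-41, floor 33 (grip here); on it 8 prongs to 44, ring 41 inside, 45 outside. Wick knob sticks out 46 along +x at 22: close the fingers along its y. Final yaw free.
- chimney: Loose amber glass chimney, 0.06-0.09 kg, an open tube 120 mm high, upright on the table: foot 34 mm across, bulge 44 mm at 40 mm up, straight tube 30 mm across from 76 mm up to the top (grip here). Origin: centre of its foot, z up. Seated, it stands on the gallery floor inside the prongs, its origin 33 mm above the burner's.
- shade: Loose blue ball shade, 0.14-0.24 kg, 106 mm high, open below and above, upright on the table: foot ring 53 mm across, 48 mm inside; belly 110 mm at 46 mm up; upright neck 58 mm across, 53 mm inside, 82-106 mm up (grip here). Origin: centre of its foot, z up. Seated between prongs and gallery rim, its origin is 33 mm above the burner's and the chimney stands out 14 mm above its neck.
- white_shade: Spare white shade of the same shape and size as the blue one (belly 110 mm across, 106 mm high), loose; not wanted, leave it. Origin: centre of its foot.
- bottle: Green glass bottle, 52 mm across, 160 mm high, loose; leave it. Origin: centre of its underside.
- tin: Round tin, red with a yellow lid, 44 mm across, 26 mm high, loose; leave it. Origin: centre of its underside.
- weight: Steel scale weight with a knob on top, 38 mm across, 48 mm high, loose; leave it. Origin: centre of its underside.
- lens: Black camera lens standing on end, 45 mm across, 34 mm high, loose; leave it. Origin: centre of its underside.
Mind the look-alikes: they are no part of the job. Leave any pink or purple look-alike of the chimney alone.

How it is judged:
By the outcome, as a careful person would: the job done as asked, in the order asked, and still so for the second after the job is handed in, with the robot touching nothing.
It also fails if it takes over 115 s, if anything falls off the work surface, if the arm or the gripper's body presses on something with over 40 N, if the wrist force passes 120 N, or if a joint passes its speed limit or range.

ROBOT

A 7-joint arm with a two-finger parallel gripper is mounted at the origin on the work surface. World frame = base frame: x ahead of the robot, y to its left, z up, the work surface at z = 0. Lengths are in m, angles in rad, forces in N, time in s.
With the tool pointing down it reaches from about 0.4 to 0.85 m from the base axis. Payload 4.5 kg.
Tool frame: the origin (TCP) lies where the fingers leave the gripper's body, on its centre line; the fingertips stand 64 mm ahead of it and the grasp point (between the pads) lies 45 mm ahead of it; z points along the fingers, y is the direction in which the jaws open and shut (so a half turn about z gives the same grasp; the last joint's range is limited). The gripper opens to 88 mm and grips with 3 to 60 N. Pads are 18 mm wide; open, the fingers measure 123 mm over their backs; the gripper's body (75 mm by 187 mm) begins 45 mm behind the grasp point.
Start: joints at [1.283, 0.689, -0.195, 1.565, 0.157, 0.902, -0.215], TCP at [0.198, -0.593, 0.303] pointing down, gripper open.
Joint ranges: [-3.01, 3.01], [-0.46, 2.08], [-1.47, 1.51], [0.13, 2.56], [-1, 4.14], [0.04, 2.09], [-2.66, 2.66]. Speed limits (rad/s): [2.57, 2.57, 3.14, 3.14, 3.14, 3.14, 3.14].

INTERFACE

Orientations are given as a unit quaternion [x, y, z, w].
In Python, from plant import monitor, snapshot, workorder, finder gives the robot as it stands.
- The arm moves only by the tool carry_out, never from a script. Its argument "motion" is one flat list of numbers, 6 for each row, row after row: the shift along the tool's x, y, z in cm, then the turn, a rotation vector about the tool's x, y, z in rad. In form: [x, y, z, rx, ry, rz, x, y, z, rx, ry, rz, ...]. A call has 1 to 8 rows; each row shifts and turns the commanded pose from where the row before left it, along the tool's axes as they then stand; what a row does not reach is not made up. A row lasts 1/8 s, in which the tool goes at most 62.5 mm and 10.7 degrees, less where a joint would pass 70% of its speed; a pose out of reach is approached as far as the arm can. A call with a gripper value outside its range is refused whole. "hand" is the finger opening in cm, from 0 to 8.81, set as the call begins (left out, the last holds). The fingers move at their own pace and stop on an object; "grip_force" is the grip in N (left out, the last holds). Time passes only in rows, so rows that do not move let the fingers close. It gives the time, the measured TCP pose, the force and the opening at its end, in the units of the state.
- monitor.get_state(): the state, without advancing time (a new reading comes with each control period).
- snapshot(name): name is "side" or "top"; returns a dict with "frame" (400x640x3 uint8, red, green, blue), "range_z" (400x640 float32, m along the optical axis (not along the pixel's ray), 0 where there is no reading), "fx", "fy", "cx", "cy" (pixels), "D" ([k1, k2, p1, p2, k3] as OpenCV has them; the pictures are not rectified), "rvec" (rotation vector, rad) and "tvec" (3), from world to camera coordinates, as OpenCV has them. Camera axes: x right, y down, z forward; pixel columns grow to the right and rows downward; lengths in m; the calibration is good to about 2 mm. A picture is of the moment at which its call begins.
- workorder.finish_job(): hands the job in, once; it reports no verdict.
Trained networks look in a picture, given as the dict that the camera call returned (one of the last four; its "shot" number tells which), for a name from the list of things; names that differ only in an ending like _2 or _b are one class to them, and where a whole thing is asked for, a point or a joint stands for the part that bears it (a point fixed in the world has none). Each returns a list of dicts, best first, with "p" (0 to 1); they miss things now and then, are a little off and sometimes report something else, mostly with a low value. They report only what shows in the picture. A call takes as long as a camera call. They do not tell look-alikes from the thing itself.
- finder.masks_of(picture, thing): "pixels" (400x640 bool, what is visible of it) and "extent" ([left, top, right, bottom] in pixels, round what is visible of it).
The state is a dict: "clock": time; "q": joint angles; "qd": joint speeds; "joint_torque": joint torques, N m; "tool_pos": TCP position; "eef_rot": TCP orientation; "contact_force": force on the tool from outside, world axes, zero at the start; "moment": the same for the moment, N m; "opening": opening from 0.0 (shut) to 1.0 (fully open).
Only numpy, scipy, OpenCV 4.12 (cv2) and the standard library are available. Lean on these libraries where they do the work, as an engineer would, in place of code of your own. Each camera call takes 0.05 s, during which the arm holds its last target. There are 200 camera calls.

## Working session

There is one attempt and no reset: what is moved stays moved. The work goes in short steps, Python scripts to look and compute and a tool call to move; the robot and the scene stay as the last step left them, time stands still between calls to the robot, and variables do not carry over. Pictures are saved under pics/ and viewed, about 12 in all and at most 16, crops included, and the job is handed in when it is done.

Besides the shell and the picture viewer there is one more tool, called after "Emit:" as name(argument=value, ...) on one line, values as JSON. carry_out: Moves the arm, as the interface text tells. Its arguments: {"type":"object","properties":{"motion":{"type":"array"},"hand":{"type":"number"},"grip_force":{"type":"number"}},"required":["motion"]}

```bash
ls; mkdir -p pics
cat > h.py <<'E'
import numpy as np, cv2
from plant import monitor, snapshot, workorder, finder
def world(s,mask):
    v,u=np.nonzero(mask&(s["range_z"]>0)); z=s["range_z"][v,u].astype(float)
    K=np.array([[s["fx"],0,s["cx"]],[0,s["fy"],s["cy"]],[0,0,1.]])
    n=cv2.undistortPoints(np.stack([u,v],1).astype(float).reshape(-1,1,2),K,np.array(s["D"],float))[:,0]
    P=np.c_[n*z[:,None],z]; R,_=cv2.Rodrigues(np.array(s["rvec"],float))
    return (P-np.array(s["tvec"],float).ravel())@R, np.c_[u,v]
def save(s,n,box=None,k=1):
    f=s["frame"][:,:,::-1]
    if box: f=f[box[1]:box[3],box[0]:box[2]]
    cv2.imwrite("pics/"+n,cv2.resize(f,None,fx=k,fy=k,interpolation=cv2.INTER_CUBIC))
def circ(p):
    A=np.c_[2*p,np.ones(len(p))]; s=np.linalg.lstsq(A,(p**2).sum(1),rcond=None)[0]
    return s[:2],np.sqrt(s[2]+s[:2]@s[:2])
E
python3 - <<'E'
from h import *
S={n:snapshot(n) for n in("top","side")}
for n,s in S.items():
    save(s,n+"0.png"); R,_=cv2.Rodrigues(np.array(s["rvec"],float)); print(n,"cam",-R.T@np.ravel(s["tvec"]),R[2])
    for t in "plinth font burner chimney shade white_shade bottle tin weight lens".split():
        for d in finder.masks_of(s,t):
            if d["p"]<.3: continue
            P,_=world(s,d["pixels"]); 
            if len(P)<5: print(n,t,d["p"],d["extent"]);continue
            print(n,t,round(d["p"],2),np.round(d["extent"]),len(P),"lo",P.min(0).round(3),"hi",P.max(0).round(3),"med",np.median(P,0).round(3))
print(monitor.get_state())
E
```

```text
pics
top cam [ 0.44464732 -0.00539874  0.92597282] [ 0.11033842  0.00482196 -0.99388238]
top plinth 0.74 [206. 216. 257. 267.] 2067 lo [ 0.376  0.154 -0.003] hi [0.494 0.276 0.023] med [0.436 0.213 0.017]
top burner 0.85 [400. 235. 428. 267.] 642 lo [ 0.384 -0.243 -0.001] hi [ 0.458 -0.174  0.046] med [ 0.413 -0.205  0.033]
top chimney 0.86 [208. 111. 238. 137.] 462 lo [ 0.683  0.201 -0.004] hi [0.725 0.243 0.121] med [0.698 0.218 0.076]
top chimney 0.81 [414. 100. 442. 129.] 545 lo [ 0.697 -0.295 -0.006] hi [ 0.78  -0.219  0.122] med [ 0.713 -0.237  0.067]
top chimney 0.74 [353. 120. 370. 143.] 372 lo [ 0.657 -0.107 -0.001] hi [ 0.699 -0.069  0.122] med [ 0.671 -0.088  0.073]
top shade 0.59 [204. 214. 259. 268.] 2133 lo [ 0.375  0.154 -0.004] hi [0.494 0.276 0.023] med [0.436 0.212 0.017]
top shade 0.56 [298. 214. 350. 263.] 1524 lo [ 0.389 -0.065 -0.004] hi [0.496 0.043 0.11 ] med [ 0.442 -0.01   0.069]
top white_shade 0.86 [264. 111. 312. 163.] 1683 lo [ 0.624  0.028 -0.006] hi [0.75  0.135 0.109] med [0.672 0.08  0.066]
top bottle 0.73 [175. 160. 211. 189.] 797 lo [ 0.564  0.258 
[... 1780 characters left out ...]
 0.034]
{'clock': 1.1, 'q': array([ 1.28279946,  0.68910901, -0.19456691,  1.56530118,  0.15733384,
        0.90246607, -0.21511367]), 'qd': array([-0.00104009, -0.002165  , -0.00065066, -0.0001903 , -0.00067966,
       -0.00122292,  0.00056822]), 'joint_torque': array([-5.68075739e-04, -5.27495027e+01, -1.26695886e+00, -1.53746331e+01,
       -5.18029905e-02, -6.26630754e-04,  3.73004309e-05]), 'tool_pos': array([ 0.19768138, -0.59294317,  0.30273594]), 'eef_rot': array([ 9.87083405e-01,  1.60207208e-01, -5.50876496e-06,  5.33622300e-05]), 'contact_force': array([-0.7089455 , -0.29668739,  0.07823578]), 'moment': array([-0.03545328, -0.02444244, -0.00680352]), 'opening': 1.0005451669531515}
```

View pics/top0.png

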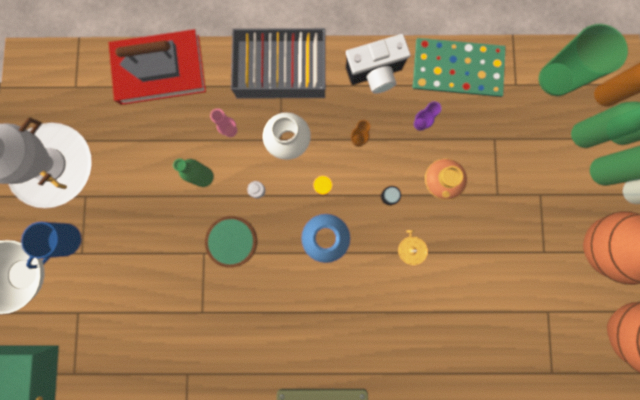

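View pics/side0.png

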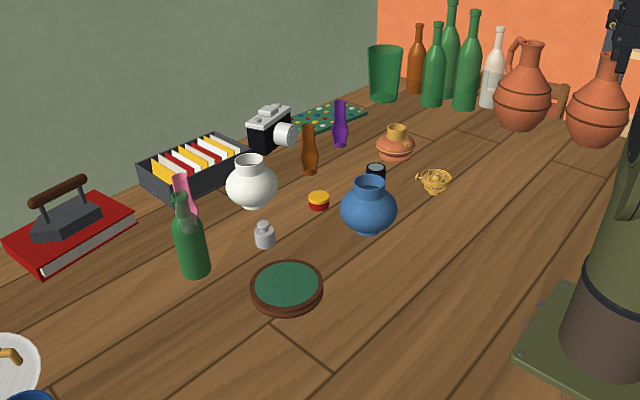

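```bash
cat > m.py <<'E'
from h import *
from scipy.optimize import least_squares
def cloud(s): return world(s,s["range_z"]>0)
# ring top: band of heights, guess centre, outer radius
SP=dict(plinth=(.435,.215,.018,.060,.0),font=(.575,-.285,.076,.023,.019),burner=(.41,-.21,.041,.032,.030),chimney=(.674,-.088,.120,.015,.012),shade=(.442,-.012,.106,.029,.0265))
def meas(s,t,g=None,z=None):
    x,y,z0,ro,ri=SP[t]; z=z or z0
    if g is not None: x,y=g
    P,_=cloud(s); q=P[np.abs(P[:,2]-z)<.006]; q=q[np.hypot(q[:,0]-x,q[:,1]-y)<ro*1.6+.012]
    return q
def fitring(q,ri,ro,c0):
    # robust distance to annulus
    def f(c):
        r=np.hypot(*(q[:,:2]-c).T); return np.maximum(r-ro,0)+np.maximum(ri-r,0)
    # grid around c0 then refine
    best=min(((np.minimum(f(np.array(c0)+[a,b]),.004)**2).sum(),a,b) for a in np.arange(-.02,.0201,.001) for b in np.arange(-.02,.0201,.001))
    r=least_squares(f,np.array(c0)+best[1:],loss="soft_l1",f_scale=.002); return r.x,np.sqrt((r.fun**2).mean())
E
python3 - <<'E'
from m import *
T=snapshot("top");S=snapshot("side")
for t in SP:
    for n,s in(("t",T),("s",S)):
        q=meas(s,t); 
        if len(q)<8: print(t,n,len(q)); continue
        c,e=fitring(q,SP[t][4],SP[t][3],q[:,:2].mean(0)); print(t,n,len(q),q.mean(0).round(4),"mid",((q.min(0)+q.max(0))/2).round(4),"span",(np.ptp(q,axis=0)).round(4),"fit",c.round(4),e.round(4))
a=T["frame"][100:280,290:480,::-1];b=S["frame"][90:250,290:470,::-1]
im=np.hstack([cv2.resize(a,(400,380),interpolation=2),cv2.resize(b,(400,380),interpolation=2)]);cv2.imwrite("pics/crop.png",im)
E
```

```text
plinth t 2101 [0.4351 0.2127 0.0171] mid [0.4348 0.2137 0.0172] span [0.1178 0.1199 0.0101] fit [0.4355 0.2133] 0.0
plinth s 3159 [0.4312 0.2161 0.0188] mid [0.4359 0.2124 0.0172] span [0.122  0.1198 0.0104] fit [0.4353 0.2123] 0.0001
font t 126 [ 0.5791 -0.2893  0.074 ] mid [ 0.5788 -0.2892  0.0736] span [0.043  0.0444 0.0072] fit [ 0.5786 -0.2888] 0.0001
font s 125 [ 0.5778 -0.2873  0.0742] mid [ 0.5791 -0.2887  0.0743] span [0.0472 0.0493 0.0084] fit [ 0.5792 -0.2885] 0.0005
burner t 187 [ 0.4135 -0.2066  0.0396] mid [ 0.4138 -0.2053  0.04  ] span [0.0603 0.0621 0.0099] fit [ 0.416  -0.2051] 0.013
burner s 310 [ 0.4129 -0.203   0.0396] mid [ 0.4133 -0.2062  0.0404] span [0.0657 0.0672 0.0107] fit [ 0.4149 -0.2066] 0.01
chimney t 60 [ 0.679  -0.0883  0.1173] mid [ 0.6793 -0.0886  0.1172] span [0.0299 0.028  0.0063] fit [ 0.6793 -0.0892] 0.0
chimney s 76 [ 0.6777 -0.0898  0.1179] mid [ 0.6794 -0.0895  0.1177] span [0.0316 0.0292 0.0074] fit [ 0.6785 -0.0895] 0.0003
shade t 110 [ 0.4432 -0.0093  0.1044] mid [ 0.4434 -0.009   0.104 ] span [0.0564 0.0567 0.0077] fit [ 0.443  -0.0089] 0.0
shade s 226 [ 0.4415 -0.008   0.104 ] mid [ 0.442 -0.009  0.104] span [0.0571 0.0574 0.0079] fit [ 0.4425 -0.0086] 0.0004
```

View pics/crop.png

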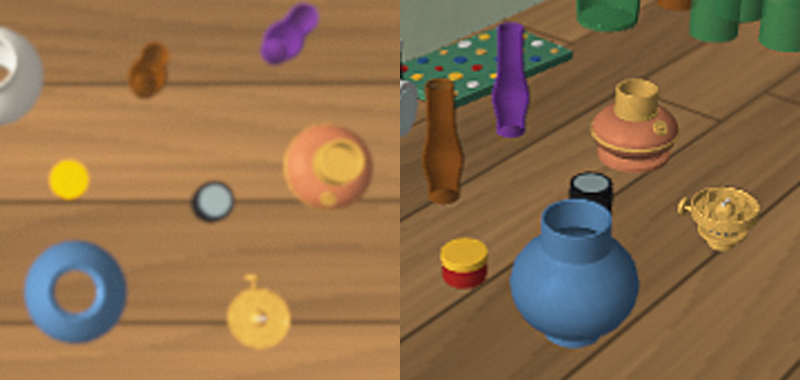

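Candidates for the chimney are amber at top (361,133), pink at (222,122) and purple at (427,115); amber fits. For the shade, blue is at (326,238) and white at (287,135); blue fits. The crop confirms both, and shows the font with its collar at (445,178) and the burner at (413,250) with its knob pointing up the picture (+x).

```bash
cat >> h.py <<'E'
def go(x,y,z,yaw=0.):
    from scipy.spatial.transform import Rotation as Ro
    st=monitor.get_state(); R=Ro.from_quat(st["eef_rot"]); d=np.array([x,y,z])-st["tool_pos"]
    T=Ro.from_euler("z",yaw)*Ro.from_quat([1,0,0,0])
    print("clk",st["clock"],"pos",st["tool_pos"].round(4),"F",st["contact_force"].round(1),"op",round(st["opening"]*88.1,1),"d_tool_cm",(R.inv().apply(d)*100).round(2),"rot",(R.inv()*T).as_rotvec().round(3),"len",np.linalg.norm(d).round(3))
E
python3 - <<'E'
from m import *
T=snapshot("top");S=snapshot("side")
for s in(T,S):
    P,_=cloud(s); q=P[(P[:,2]>.012)&(P[:,2]<.035)]; r=q[:,:2]-[.4137,-.2055]; d=np.hypot(*r.T); k=(d>.037)&(d<.055); print("knob",k.sum(),r[k].mean(0).round(4) if k.any() else "", np.arctan2(*r[k].mean(0)[::-1]))
    for x0,x1,y0,y1 in((.05,.35,-.8,-.5),(.3,.6,-.8,-.45),(.3,.6,-.5,-.35),(.1,.3,-.5,-.3)):
        m=P[(P[:,0]>x0)&(P[:,0]<x1)&(P[:,1]>y0)&(P[:,1]<y1)]; print(x0,x1,y0,y1,m[:,2].max().round(3) if len(m) else None)
go(.579,-.289,.30)
E
```

```text
knob 20 [0.0432 0.0022] 0.05145703617548815
0.05 0.35 -0.8 -0.5 0.121
0.3 0.6 -0.8 -0.45 0.157
0.3 0.6 -0.5 -0.35 0.005
0.1 0.3 -0.5 -0.3 0.005
knob 35 [0.0434 0.0031] 0.07132702514918746
0.05 0.35 -0.8 -0.5 0.389
0.3 0.6 -0.8 -0.45 0.291
0.3 0.6 -0.5 -0.35 0.005
0.1 0.3 -0.5 -0.3 0.347
clk 1.3 pos [ 0.1977 -0.5929  0.3027] F [ 0.3 -0.1  0.1] op 87.7 d_tool_cm [ 45.79 -16.77   0.27] rot [ 0.    -0.     0.322] len 0.488
```

Emit:
carry_out(motion=[1.9,-5.7,0,0,0,0.161,1.0,-5.9,0,0,0,0.161,5.4,-2.6,0,0,0,0,5.4,-2.6,0,0,0,0,5.4,-2.6,0,0,0,0,5.4,-2.6,0,0,0,0,5.4,-2.6,0,0,0,0,5.4,-2.6,0,0,0,0], hand=8.8)

```text
clock: 2.3
tool_pos: [0.5239, -0.3161, 0.3029]
eef_rot: [1.0, -0.0, 0.0, 0.0]
contact_force: [0.7, -1.3, 0.1]
opening: 0.997
```

```bash
python3 -c "
from h import *
go(.579,-.289,.2);go(.579,-.289,.117)"
```

```text
clk 2.3 pos [ 0.5239 -0.3161  0.3029] F [ 0.7 -1.3  0.1] op 87.8 d_tool_cm [ 5.51 -2.71 10.29] rot [ 0.001 -0.    -0.   ] len 0.12
clk 2.3 pos [ 0.5239 -0.3161  0.3029] F [ 0.7 -1.3  0.1] op 87.8 d_tool_cm [ 5.5  -2.72 18.59] rot [ 0.001 -0.    -0.   ] len 0.196
```

Emit:
carry_out(motion=[5.5,-2.7,0,0,0,0,0,0,5,0,0,0,0,0,5,0,0,0,0,0,4,0,0,0,0,0,3,0,0,0,0,0,1.6,0,0,0,0,0,0,0,0,0])

```text
clock: 3.18
tool_pos: [0.5768, -0.2899, 0.116]
eef_rot: [1.0, -0.0, -0.001, -0.0]
contact_force: [0.1, -0.4, -0.1]
opening: 0.994
```

Emit:
carry_out(motion=[0,0,0,0,0,0,0,0,0,0,0,0,0,0,0,0,0,0,0,0,0,0,0,0,0,0,0,0,0,0,0,0,0,0,0,0], hand=3.0, grip_force=35)

```text
clock: 3.92
tool_pos: [0.5772, -0.2901, 0.117]
eef_rot: [1.0, 0.0, 0.0, 0.0]
contact_force: [-1.3, 1.2, 2.6]
opening: 0.509
```

Emit:
carry_out(motion=[0,0,-2,0,0,0,0,0,-5,0,0,0,0,0,-6,0,0,0,0,0,-6,0,0,0,-1.4,-5.0,0,0,0,0,-1.4,-5.0,0,0,0,0,-1.4,-5.0,0,0,0,0,-1.4,-5.0,0,0,0,0])

```text
clock: 4.92
tool_pos: [0.5199, -0.0885, 0.3072]
eef_rot: [1.0, -0.0, -0.0, -0.0]
contact_force: [1.4, 0.6, -6.3]
opening: 0.506
```

Emit:
carry_out(motion=[-1.4,-5.0,0,0,0,0,-1.4,-5.0,0,0,0,0,-1.4,-5.0,0,0,0,0,-1.4,-5.0,0,0,0,0,-1.4,-5.0,0,0,0,0,-1.4,-5.0,0,0,0,0,0,0,0,0,0,0])

```text
clock: 5.8
tool_pos: [0.435, 0.2154, 0.3072]
eef_rot: [1.0, 0.005, -0.0, -0.002]
contact_force: [0.1, 0.3, -4.9]
opening: 0.507
```

Run:
```python
from m import *
S=snapshot("side");T=snapshot("top")
go(.434,.2128,.135)
p=monitor.get_state()["tool_pos"]
# font bowl points: height below tcp
for s in(T,S):
    P,_=cloud(s); z=P[:,2]-(p[2]-.117); q=P[(z>.020)&(z<.040)&(np.hypot(P[:,0]-p[0],P[:,1]-p[1])<.07)]
    if len(q)>20:
        zz=q[:,2]-(p[2]-.117); k=np.abs(zz-.029)<.006; c,r=circ(q[k][:,:2]); print(k.sum(),"bowl",c.round(4),r.round(4),"off",(c-p[:2]).round(4),q.min(0).round(3),q.max(0).round(3))
save(S,"f1.png",(150,100,450,340),2.5)
```

```text
clk 5.9 pos [0.4366 0.21   0.307 ] F [ 0.7 -1.6 -5.6] op 44.9 d_tool_cm [-0.25 -0.29 17.2 ] rot [0.001 0.    0.001] len 0.172
90 bowl [0.4369 0.213 ] 0.0474 off [0.0003 0.003 ] [0.39  0.18  0.216] [0.485 0.246 0.23 ]
507 bowl [0.4365 0.2149] 0.0475 off [-0.0001  0.0049] [0.387 0.171 0.21 ] [0.472 0.265 0.23 ]
```

View pics/f1.png

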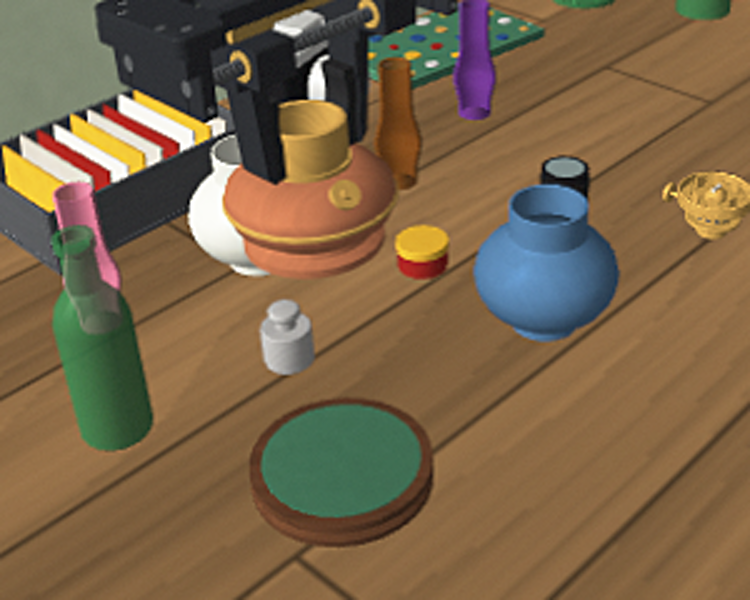

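Emit:
carry_out(motion=[-0.1,-0.25,4,0,0,0,0,0,5,0,0,0,0,0,4,0,0,0,0,0,2,0,0,0,0,0,1,0,0,0,0,0,0.5,0,0,0,0,0,0.2,0,0,0,0,0,0,0,0,0])

```text
clock: 6.9
tool_pos: [0.4366, 0.2125, 0.1403]
eef_rot: [1.0, -0.0, 0.001, -0.0]
contact_force: [0.0, 0.7, -5.8]
opening: 0.509
```

Run:
```python
from m import *
go(.4354,.2128,.135)
T=snapshot("top");S=snapshot("side")
p=monitor.get_state()["tool_pos"];b=p[2]-.117
for s in(T,S):
    P,_=cloud(s); z=P[:,2]-b; q=P[(np.abs(z-.029)<.005)&(np.hypot(P[:,0]-p[0],P[:,1]-p[1])<.06)]
    if len(q)>20: c,r=circ(q[:,:2]); print(len(q),c.round(4),r.round(4))
```

```text
clk 6.9 pos [0.4366 0.2125 0.1403] F [ 0.   0.7 -5.8] op 44.9 d_tool_cm [-0.12 -0.03  0.53] rot [-0.    -0.001 -0.   ] len 0.005
50 [0.4378 0.2135] 0.0474
273 [0.4386 0.2113] 0.048
```

Emit:
carry_out(motion=[-0.25,0,0.2,0,0,0,0,0,0.15,0,0,0,0,0,0.1,0,0,0,0,0,0.1,0,0,0,0,0,0,0,0,0,0,0,0,0,0,0])

```text
clock: 7.75
tool_pos: [0.4336, 0.2124, 0.1349]
eef_rot: [1.0, -0.0, 0.0, -0.0]
contact_force: [-1.2, -0.4, 5.1]
opening: 0.506
```

Contact (Fz went from -5.8 to +5.1). Release and rise.

Emit:
carry_out(motion=[0,0,0,0,0,0,0,0,0,0,0,0,0,0,0,0,0,0], hand=8.0)

```text
clock: 8.12
tool_pos: [0.434, 0.2125, 0.1342]
eef_rot: [1.0, -0.0, 0.0, -0.0]
contact_force: [0.2, 1.2, -0.4]
opening: 0.825
```

Emit:
carry_out(motion=[0,0,-2,0,0,0,0,0,-5,0,0,0,0,0,-6,0,0,0,0,6,0,0,0,0,0,6,0,0,0,0,0,6,0,0,0,0,0,6,0,0,0,0,0,6,0,0,0,0])

```text
clock: 9.12
tool_pos: [0.4336, -0.0894, 0.2643]
eef_rot: [1.0, 0.0, 0.0, 0.0]
contact_force: [0.1, -0.8, 0.5]
opening: 0.907
```

Run:
```python
from m import *
T=snapshot("top");S=snapshot("side")
for s in(T,S):
    q=meas(s,"font",(.4354,.2128),.094); print(len(q),((q.min(0)+q.max(0))/2).round(4), [x for x in fitring(q,.019,.023,q[:,:2].mean(0))])
    q=meas(s,"plinth"); print("pl",len(q),(q.min(0)+q.max(0))/2)
    q=meas(s,"burner",(.4137,-.2055),.041); print("b",len(q),((q.min(0)+q.max(0))/2).round(4),np.ptp(q,axis=0).round(4))
go(.4137,-.2055,.20)
save(T,"t2.png",(180,180,480,300),2.5)
```

```text
135 [0.4354 0.2129 0.0921] [array([0.4346948 , 0.21267141]), np.float64(0.00018053160266175988)]
pl 619 [0.43479072 0.21338053 0.0171234 ]Traceback (most recent call last):
  File "<stdin>", line 6, in <module>
    return umr_minimum(a, axis, None, out, keepdims, initial, where)
ValueError: zero-size array to reduction operation minimum which has no identity
```

Emit:
carry_out(motion=[-1.0,5.9,0,0,0,0,-1.0,5.9,0,0,0,0,0,0,5,0,0,0,0,0,5,0,0,0,0,0,0,0,0,0,0,0,0,0,0,0], hand=8.8)

```text
clock: 9.98
tool_pos: [0.4143, -0.2051, 0.1653]
eef_rot: [1.0, 0.0, 0.001, 0.0]
contact_force: [-0.3, -0.5, -0.4]
opening: 0.999
```

Run:
```python
from m import *
T=snapshot("top");S=snapshot("side")
q=meas(S,"font",(.4354,.2128),.094); print(len(q),((q.min(0)+q.max(0))/2).round(4), fitring(q,.019,.023,q[:,:2].mean(0)))
q=meas(S,"burner",(.4137,-.2055),.041); print("b",len(q),((q.min(0)+q.max(0))/2).round(4),np.ptp(q,axis=0).round(4))
go(.4137,-.2055,.083)
```

```text
295 [0.4339 0.2125 0.0922] (array([0.4337803 , 0.21260003]), np.float64(0.00018767777264434623))
b 302 [ 0.414  -0.2059  0.0404] [0.065  0.0674 0.0108]
clk 10.075 pos [ 0.4148 -0.2056  0.1662] F [-0.4  0.3 -0.4] op 87.9 d_tool_cm [-0.14 -0.02  8.31] rot [ 0.001 -0.003  0.   ] len 0.083
```

Emit:
carry_out(motion=[-0.1,0,4,0,0,0,0,0,3,0,0,0,0,0,1.2,0,0,0,0,0,0,0,0,0,0,0,0,0,0,0])

```text
clock: 10.7
tool_pos: [0.4146, -0.2064, 0.0845]
eef_rot: [1.0, -0.0, 0.0, 0.0]
contact_force: [0.2, 0.6, -0.4]
opening: 0.997
```

Emit:
carry_out(motion=[0,0,0,0,0,0,0,0,0,0,0,0,0,0,0,0,0,0,0,0,0,0,0,0], hand=5.0, grip_force=15)

```text
clock: 11.2
tool_pos: [0.4139, -0.2063, 0.0834]
eef_rot: [1.0, -0.0, -0.001, -0.0]
contact_force: [-0.5, -0.3, 6.0]
opening: 0.722
```

Emit:
carry_out(motion=[0,0,-2,0,0,0,0,0,-5,0,0,0,0,0,-6,0,0,0,0,0,-6,0,0,0,0.4,-6,0,0,0,0,0.4,-6,0,0,0,0,0.4,-6,0,0,0,0,0.4,-6,0,0,0,0])

```text
clock: 12.2
tool_pos: [0.4298, 0.0354, 0.2731]
eef_rot: [1.0, -0.0, -0.001, -0.0]
contact_force: [2.0, -0.0, -1.3]
opening: 0.725
```

Emit:
carry_out(motion=[0.3,-6,0,0,0,0,0.2,-6,0,0,0,0,0,-5.5,0,0,0,0,0,0,0,0,0,0,0,0,0,0,0,0,0,0,0,0,0,0])

```text
clock: 12.95
tool_pos: [0.4352, 0.2068, 0.2732]
eef_rot: [1.0, -0.001, -0.001, 0.0]
contact_force: [1.2, -1.1, -1.8]
opening: 0.726
```

Run:
```python
from m import *
go(.4346,.2127,.165)
T=snapshot("top");S=snapshot("side"); p=monitor.get_state()["tool_pos"]
for s in(T,S):
    P,_=cloud(s); z=P[:,2]-(p[2]-.083); n=np.hypot(P[:,0]-p[0],P[:,1]-p[1])<.06
    for lo,hi in((-.002,.009),(.012,.017),(.034,.043)):
        q=P[n&(z>lo)&(z<hi)]
        if len(q)>5: print(lo,len(q),"mid",((q.min(0)+q.max(0))/2).round(4),np.ptp(q,axis=0).round(3))
save(S,"b1.png",(180,60,420,260),3)
```

```text
clk 12.95 pos [0.4352 0.2068 0.2732] F [ 1.2 -1.1 -1.8] op 64.0 d_tool_cm [-0.03 -0.6  10.82] rot [ 0.001  0.003 -0.003] len 0.108
0.034 81 mid [0.4352 0.2015 0.2287] [0.062 0.032 0.008]
-0.002 56 mid [0.4286 0.2107 0.1931] [0.018 0.023 0.007]
0.012 190 mid [0.428  0.2089 0.205 ] [0.035 0.043 0.005]
0.034 765 mid [0.4355 0.2077 0.2289] [0.066 0.093 0.009]
```

View pics/b1.png

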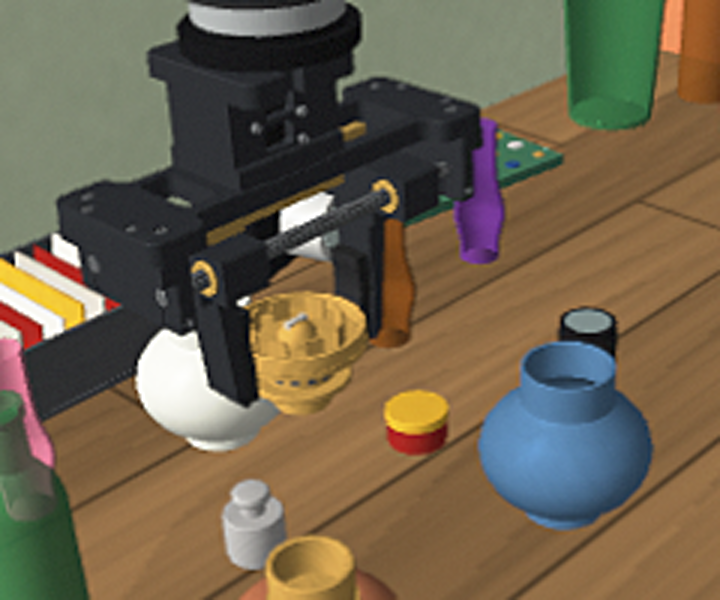

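Emit:
carry_out(motion=[-0.05,-0.6,2,0,0,0,0,0,4,0,0,0,0,0,2.5,0,0,0,0,0,1.0,0,0,0,0,0,0.6,0,0,0,0,0,0.3,0,0,0,0,0,0.2,0,0,0,0,0,0,0,0,0])

```text
clock: 14.05
tool_pos: [0.4347, 0.2149, 0.1678]
eef_rot: [1.0, -0.0, -0.001, -0.001]
contact_force: [0.0, 0.2, -0.9]
opening: 0.721
```

Emit:
carry_out(motion=[0,0,0.1,0,0,0,0,0,0.1,0,0,0,0,0,0,0,0,0])

```text
clock: 14.42
tool_pos: [0.4346, 0.2149, 0.1655]
eef_rot: [1.0, -0.0, -0.001, -0.001]
contact_force: [0.6, -0.5, -0.0]
opening: 0.724
```

Emit:
carry_out(motion=[0,0.15,0,0,0,0,0,0,0.1,0,0,0,0,0,0.05,0,0,0,0,0,0,0,0,0])

```text
clock: 14.92
tool_pos: [0.4347, 0.2135, 0.1653]
eef_rot: [1.0, 0.0, -0.0, -0.001]
contact_force: [-1.9, 0.6, 14.5]
opening: 0.722
```

Emit:
carry_out(motion=[0,0,0,0,0,0,0,0,0,0,0,0,0,0,0,0,0,0], hand=8.0)

```text
clock: 15.3
tool_pos: [0.4345, 0.2131, 0.1637]
eef_rot: [1.0, -0.0, -0.001, -0.0]
contact_force: [0.4, -0.1, 0.4]
opening: 0.908
```

Emit:
carry_out(motion=[0,0,-2,0,0,0,0,0,-5,0,0,0,0,0,-5,0,0,0,4.9,6,0,0,0,0,4.9,6,0,0,0,0,4.9,6,0,0,0,0,4.9,6,0,0,0,0,4.8,6,0,0,0,0], hand=8.0)

```text
clock: 16.3
tool_pos: [0.6327, -0.0311, 0.283]
eef_rot: [1.0, -0.0, -0.001, -0.001]
contact_force: [1.0, 1.0, -0.4]
opening: 0.908
```

Run:
```python
from m import *
T=snapshot("top");S=snapshot("side")
for s in(T,S):
    for z in(.123,.115): 
        q=meas(s,"burner",(.4346,.2127),z); print("b",z,len(q),((q.min(0)+q.max(0))/2).round(4) if len(q) else "",np.ptp(q,axis=0).round(4) if len(q) else "",q[:,2].max() if len(q) else "")
    q=meas(s,"plinth"); print("pl",len(q),(q.min(0)+q.max(0))/2)
    q=meas(s,"chimney"); print("ch",len(q),(q.min(0)+q.max(0))/2 if len(q) else "")
go(.679,-.0893,.145)
f=np.vstack([cv2.resize(T["frame"][180:280,160:320,::-1],(640,400)),cv2.resize(S["frame"][220:330,180:356,::-1],(640,400))]); cv2.imwrite("pics/b2.png",cv2.resize(f,(480,600)))
```

```text
b 0.123 239 [0.4347 0.214  0.1222] [0.0614 0.0624 0.0102] 0.1272699443197894
b 0.115 674 [0.442  0.2139 0.1151] [0.0765 0.0627 0.0117] 0.12095967404019264
pl 576 [0.43480353 0.21075432 0.01692087]
ch 0 
b 0.123 654 [0.4332 0.2137 0.1225] [0.064  0.0637 0.0109] 0.12792582430724875
b 0.115 740 [0.4408 0.2139 0.115 ] [0.0793 0.0638 0.012 ] 0.12099955563228085
pl 1372 [0.43340317 0.213124   0.01799542]
ch 76 [ 0.67794819 -0.08955156  0.11785899]
clk 16.4 pos [ 0.6347 -0.0385  0.2826] F [-0.9  0.1  0.1] op 79.7 d_tool_cm [ 4.48  4.95 13.79] rot [ 0.005 -0.001 -0.012] len 0.153
```

View pics/b2.png

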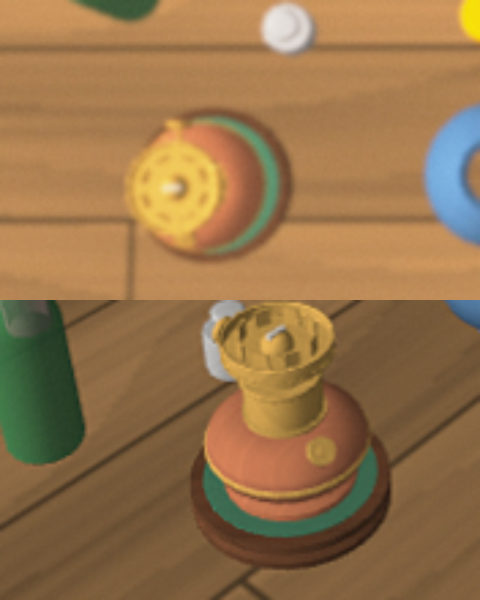

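Emit:
carry_out(motion=[4.4,5.0,0,0,0,0,0,0,0,0,0,0,0,0,5,0,0,0,0,0,5,0,0,0,0,0,2.8,0,0,0,0,0,1,0,0,0,0,0,0,0,0,0])

```text
clock: 17.27
tool_pos: [0.6727, -0.0755, 0.1453]
eef_rot: [1.0, 0.0, -0.001, -0.001]
contact_force: [-0.7, -0.2, 1.1]
opening: 0.909
```

Emit:
carry_out(motion=[0,0,0,0,0,0,0,0,0,0,0,0,0,0,0,0,0,0,0,0,0,0,0,0,0,0,0,0,0,0,0,0,0,0,0,0,0,0,0,0,0,0], hand=2.4, grip_force=8)

```text
clock: 18.15
tool_pos: [0.673, -0.0765, 0.1454]
eef_rot: [1.0, -0.0, -0.001, -0.0]
contact_force: [-0.0, -1.6, 2.0]
opening: 0.357
```

Run:
```python
from m import *
S=snapshot("side"); st=monitor.get_state();p=st["tool_pos"]
P,uv=cloud(S); n=(np.hypot(P[:,0]-p[0],P[:,1]-p[1])<.035)
f=S["frame"].astype(int)[uv[:,1],uv[:,0]]; amber=n&(f[:,0]>f[:,2]+30)&(P[:,2]>.012)
for z0 in(.04,.06,.09,.118):
    q=P[amber&(np.abs(P[:,2]-z0)<.007)]
    if len(q)>8: c,r=circ(q[:,:2]); print(z0,len(q),"circ",c.round(4),r.round(4),"mean",q.mean(0).round(4))
go(.6785,-.0765,.145)
save(S,"c1.png",(230,60,430,220),3)
```

```text
0.04 100 circ [ 0.6776 -0.0822] 0.0205 mean [ 0.6661 -0.0716  0.0409]
0.06 104 circ [ 0.6776 -0.0808] 0.0171 mean [ 0.6686 -0.0725  0.0599]
0.09 48 circ [ 0.6671 -0.0843] 0.0146 mean [ 0.6652 -0.0757  0.0897]
0.118 71 circ [ 0.6776 -0.0727] 0.0145 mean [ 0.6729 -0.0772  0.1171]
clk 18.2 pos [ 0.673  -0.0765  0.1454] F [ 0.3 -1.   0.7] op 31.8 d_tool_cm [ 0.55 -0.    0.04] rot [-0.     0.002 -0.   ] len 0.005
```

View pics/c1.png

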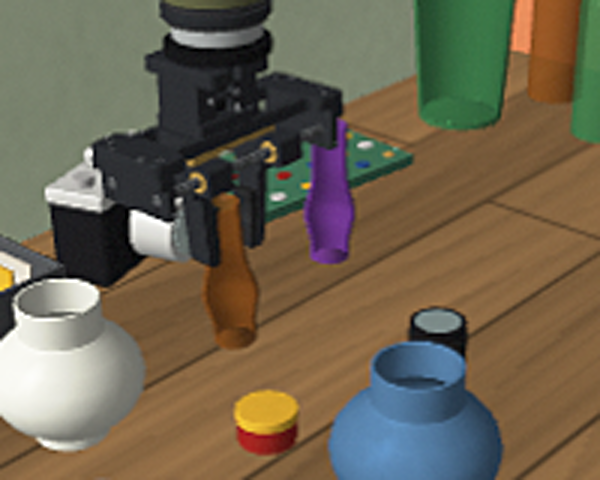

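The picture shows the amber chimney between the fingers but leaning slightly and off-centre, so I'll open, re-centre and regrip.

Emit:
carry_out(motion=[0,0,0,0,0,0,0,0,0,0,0,0,0,0,0,0,0,0,0.5,0.4,0,0,0,0,0,0,0,0,0,0,0,0,0,0,0,0], hand=5.5)

```text
clock: 18.95
tool_pos: [0.6779, -0.0802, 0.1452]
eef_rot: [1.0, -0.0, -0.001, -0.0]
contact_force: [0.2, -0.1, -0.0]
opening: 0.624
```

Run:
```python
from m import *
S=snapshot("side"); p=monitor.get_state()["tool_pos"]
P,uv=cloud(S); n=(np.hypot(P[:,0]-p[0],P[:,1]-p[1])<.035)
f=S["frame"].astype(int)[uv[:,1],uv[:,0]]; amber=n&(f[:,0]>f[:,2]+30)&(P[:,2]>.012)
for z0 in(.04,.06,.118):
    q=P[amber&(np.abs(P[:,2]-z0)<.007)]
    if len(q)>8: c,r=circ(q[:,:2]); print(z0,len(q),"circ",c.round(4),r.round(4),"mid",((q.min(0)+q.max(0))/2).round(4))
go(.6776,-.082,.145)
```

```text
0.04 101 circ [ 0.678  -0.0866] 0.0202 mid [ 0.6732 -0.082   0.04  ]
0.06 104 circ [ 0.6775 -0.0858] 0.0163 mid [ 0.6751 -0.0847  0.0601]
0.118 107 circ [ 0.6794 -0.0813] 0.0154 mid [ 0.6782 -0.0754  0.1167]
clk 19.0 pos [ 0.6779 -0.0801  0.1452] F [-0.1 -0.1 -0.1] op 54.8 d_tool_cm [-0.03  0.19  0.02] rot [-0.001  0.002 -0.   ] len 0.002
```

Emit:
carry_out(motion=[0,0.6,0,0,0,0,0,0,0,0,0,0])

```text
clock: 19.25
tool_pos: [0.6778, -0.0873, 0.1452]
eef_rot: [1.0, -0.001, -0.001, -0.0]
contact_force: [-0.5, 0.1, 0.6]
opening: 0.628
```

Emit:
carry_out(motion=[0,0,0,0,0,0,0,0,0,0,0,0,0,0,0,0,0,0,0,0,0,0,0,0], hand=2.4, grip_force=8)

```text
clock: 19.75
tool_pos: [0.6779, -0.086, 0.1452]
eef_rot: [1.0, -0.0, -0.001, -0.0]
contact_force: [0.4, -0.2, -0.3]
opening: 0.332
```

Emit:
carry_out(motion=[0,0,-2,0,0,0,0,0,-5,0,0,0,0,0,-5,0,0,0,0,0,-5,0,0,0,-5,-5,0,0,0,0,-4,-5,0,0,0,0,-4,-5,0,0,0,0,-4,-5,0,0,0,0])

```text
clock: 20.75
tool_pos: [0.5158, 0.1059, 0.3173]
eef_rot: [1.0, -0.0, 0.0, -0.001]
contact_force: [0.6, 1.3, -1.7]
opening: 0.331
```

Emit:
carry_out(motion=[-4,-5,0,0,0,0,-3.4,-5,0,0,0,0,0,0,0,0,0,0,0,0,0,0,0,0,0,0,0,0,0,0])

```text
clock: 21.38
tool_pos: [0.4449, 0.2017, 0.3163]
eef_rot: [1.0, -0.002, -0.0, -0.0]
contact_force: [-0.6, -0.7, -0.3]
opening: 0.326
```

```bash
cat >> m.py <<'E'
def slices(s,p,off,zs,rad,col):
    P,uv=cloud(s); f=s["frame"].astype(int)[uv[:,1],uv[:,0]]; n=(np.hypot(P[:,0]-p[0],P[:,1]-p[1])<rad)&col(f)
    for z0 in zs:
        q=P[n&(np.abs(P[:,2]-(p[2]-off+z0))<.006)]
        if len(q)>10: c,r=circ(q[:,:2]); print(z0,len(q),"circ",c.round(4),r.round(4),"mid",((q.min(0)+q.max(0))/2)[:2].round(4),np.ptp(q,axis=0)[:2].round(3))
E
python3 - <<'E'
from m import *
S=snapshot("side");T=snapshot("top")
go(.434,.2138,.260)
p=monitor.get_state()["tool_pos"]
for s in(S,T): slices(s,p,.145,(.01,.025,.04,.055,.065,.116),.04,lambda f:f[:,0]>f[:,2]+30)
save(S,"c2.png",(160,60,380,240),3)
E
```

```text
clk 21.475 pos [0.4448 0.2019 0.3161] F [ 0.1 -0.8 -0.8] op 28.9 d_tool_cm [-1.07 -1.19  5.61] rot [-0.001  0.001 -0.003] len 0.058
0.01 155 circ [0.448  0.2013] 0.0161 mid [0.4437 0.2047] [0.026 0.027]
0.025 142 circ [0.4472 0.2015] 0.018 mid [0.4421 0.2039] [0.029 0.035]
0.04 222 circ [0.4477 0.2011] 0.0213 mid [0.4439 0.2039] [0.037 0.04 ]
0.055 251 circ [0.447  0.2016] 0.0184 mid [0.4433 0.2041] [0.034 0.036]
0.065 221 circ [0.4468 0.2016] 0.016 mid [0.4441 0.2037] [0.03  0.031]
0.116 238 circ [0.4443 0.1996] 0.0135 mid [0.4462 0.194 ] [0.032 0.048]
0.01 18 circ [0.4483 0.2021] 0.0168 mid [0.4496 0.1888] [0.025 0.007]
0.04 28 circ [0.4479 0.2008] 0.0202 mid [0.4485 0.2003] [0.026 0.04 ]
```

View pics/c2.png

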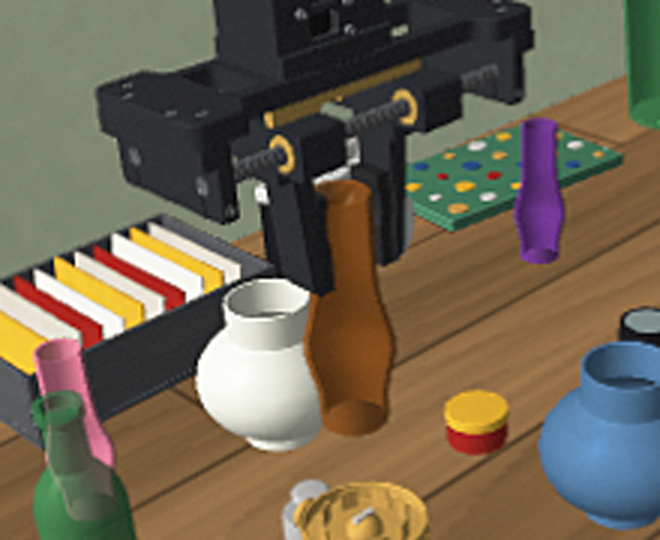

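Emit:
carry_out(motion=[-1.35,-1.25,0,0,0,0,0,0,2,0,0,0,0,0,1,0,0,0,0,0,0.5,0,0,0,0,0,0,0,0,0,0,0,0,0,0,0])

```text
clock: 22.22
tool_pos: [0.4306, 0.2159, 0.2813]
eef_rot: [1.0, -0.0, -0.001, -0.001]
contact_force: [-0.6, 0.3, -0.6]
opening: 0.33
```

Run:
```python
from m import *
S=snapshot("side");T=snapshot("top")
go(.434,.2138,.260)
p=monitor.get_state()["tool_pos"]
for s in(S,T):
    slices(s,p,.145,(.01,.025,.04,.055,.065),.04,lambda f:f[:,0]>f[:,2]+30)
    P,uv=cloud(s); q=P[(np.hypot(P[:,0]-.434,P[:,1]-.2138)<.034)&(P[:,2]>.119)&(P[:,2]<.1245)]; 
    d=np.hypot(q[:,0]-.434,q[:,1]-.2138); q=q[d>.0285]; c,r=circ(q[:,:2]); print("rim",len(q),c.round(4),r.round(4),((q.min(0)+q.max(0))/2).round(4))
save(S,"c3.png",(180,100,380,280),3)
```

```text
clk 22.325 pos [0.4306 0.2158 0.2813] F [ 0.1 -0.1 -1.2] op 29.2 d_tool_cm [0.34 0.2  2.13] rot [-0.001  0.001 -0.   ] len 0.022
0.01 143 circ [0.4338 0.2154] 0.0165 mid [0.4296 0.2179] [0.028 0.03 ]
0.025 131 circ [0.4328 0.2159] 0.018 mid [0.4262 0.2191] [0.027 0.033]
0.04 210 circ [0.4331 0.2155] 0.0212 mid [0.4278 0.2189] [0.034 0.039]
0.055 243 circ [0.4329 0.2156] 0.0186 mid [0.4297 0.2187] [0.035 0.036]
0.065 212 circ [0.4325 0.2156] 0.0161 mid [0.4298 0.218 ] [0.031 0.032]
rim 200 [0.4339 0.2137] 0.0308 [0.434  0.2134 0.1217]
0.01 14 circ [0.4344 0.2159] 0.0164 mid [0.4339 0.2028] [0.026 0.007]
0.04 28 circ [0.4333 0.2143] 0.0196 mid [0.4325 0.1973] [0.028 0.007]
rim 5 [0.5936 0.2112] 0.1283 [0.4654 0.2112 0.1208]
```

View pics/c3.png

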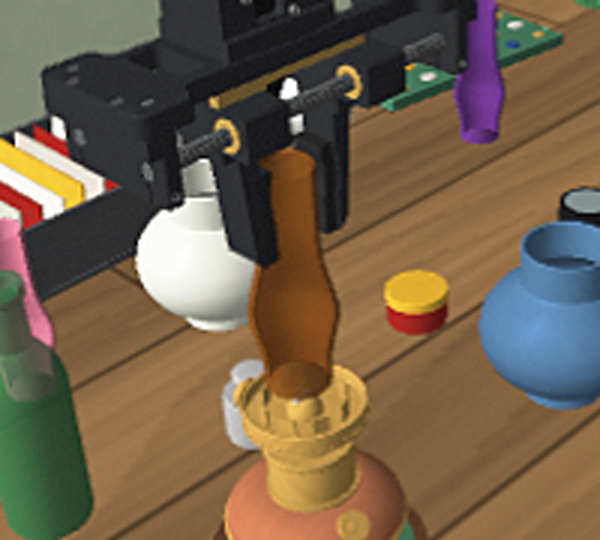

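Emit:
carry_out(motion=[0.07,0.18,0,0,0,0,0,0,0.5,0,0,0,0,0,0.5,0,0,0,0,0,0.4,0,0,0,0,0,0.3,0,0,0,0,0,0.2,0,0,0,0,0,0,0,0,0])

```text
clock: 23.2
tool_pos: [0.431, 0.214, 0.2618]
eef_rot: [1.0, -0.0, -0.001, -0.0]
contact_force: [0.6, 0.9, -1.1]
opening: 0.328
```

Emit:
carry_out(motion=[0,0,0.1,0,0,0,0,0,0.1,0,0,0,0,0,0,0,0,0])

```text
clock: 23.58
tool_pos: [0.4313, 0.214, 0.2602]
eef_rot: [1.0, -0.0, -0.001, -0.001]
contact_force: [0.7, 0.0, 1.5]
opening: 0.327
```

Emit:
carry_out(motion=[0,0,0.05,0,0,0,0,0,0,0,0,0])

```text
clock: 23.82
tool_pos: [0.4316, 0.214, 0.26]
eef_rot: [1.0, -0.0, -0.0, -0.001]
contact_force: [0.3, -1.4, 6.1]
opening: 0.329
```

Contact at the expected height (TCP 0.260). Release and rise.

Emit:
carry_out(motion=[0,0,0,0,0,0,0,0,0,0,0,0,0,0,0,0,0,0], hand=7.0)

```text
clock: 24.2
tool_pos: [0.4308, 0.2139, 0.2593]
eef_rot: [1.0, -0.0, -0.001, -0.0]
contact_force: [-0.4, 0.2, 1.0]
opening: 0.646
```

Emit:
carry_out(motion=[0,0,-2,0,0,0,0,0,-5,0,0,0,0,0,-3,0,0,0,0,5.5,0,0,0,0,0,5.5,0,0,0,0,0.5,5.5,0,0,0,0,0.5,5.5,0,0,0,0,0,0,0,0,0,0], hand=8.8)

```text
clock: 25.2
tool_pos: [0.4409, -0.0109, 0.3591]
eef_rot: [1.0, -0.005, -0.001, 0.001]
contact_force: [0.3, 1.0, 0.1]
opening: 0.998
```

Run:
```python
from m import *
S=snapshot("side");T=snapshot("top")
go(.4428,-.0088,.149)
A=lambda f:f[:,0]>f[:,2]+30
for s in(S,T):
    slices(s,np.array([.434,.214,.115]),0,(.025,.04,.055,.065,.09,.105,.118),.03,A)
    q=meas(s,"shade"); print("shade",len(q),((q.min(0)+q.max(0))/2).round(4),np.ptp(q,axis=0).round(3)) if len(q) else 0
save(S,"c4.png",(160,100,420,320),2.5)
```

```text
clk 25.3 pos [ 0.441  -0.0062  0.3591] F [-0.2  0.8 -0. ] op 88.1 d_tool_cm [ 0.22  0.29 21.01] rot [-0.001  0.002 -0.001] len 0.21
0.025 126 circ [0.4337 0.2142] 0.0179 mid [0.4282 0.2165] [0.028 0.035]
0.04 202 circ [0.4343 0.2136] 0.0211 mid [0.4293 0.217 ] [0.035 0.037]
0.055 238 circ [0.434  0.2138] 0.0184 mid [0.4305 0.2172] [0.035 0.035]
0.065 205 circ [0.434  0.2138] 0.0159 mid [0.4313 0.2156] [0.03  0.031]
0.09 159 circ [0.4341 0.2136] 0.0141 mid [0.4318 0.2167] [0.026 0.025]
0.105 205 circ [0.434  0.2139] 0.0139 mid [0.4334 0.2141] [0.029 0.029]
0.118 259 circ [0.4338 0.2139] 0.0137 mid [0.4338 0.2142] [0.03 0.03]
shade 227 [ 0.4426 -0.0084  0.1039] [0.056 0.057 0.008]
0.025 16 circ [0.4355 0.2143] 0.0179 mid [0.434  0.2147] [0.014 0.037]
0.04 55 circ [0.4348 0.2133] 0.0206 mid [0.4351 0.2128] [0.043 0.042]
0.055 88 circ [0.4349 0.214 ] 0.0185 mid [0.4353 0.2116] [0.039 0.038]
0.065 73 circ [0.4346 0.2132] 0.0155 mid [0.4344 0.2126] [0.032 0.031]
0.09 54 circ [0.4348 0.213 ] 0.0136 mid [0.4347 0.2132] [0.028 0.028]
0.105 63 circ [0.4347 0.213 ] 0.0136 mid [0.4342 0.2131] [0.029 0.029]
0.118 99 circ [0.4347 0.2137] 0.0136 mid [0.4343 0.2138] [0.028 0.029]
```

View pics/c4.png

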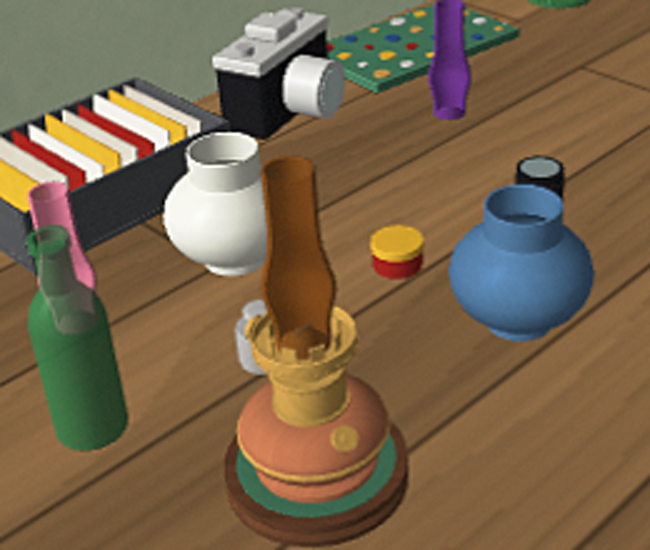

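The chimney stands upright and centred inside the prongs (crop around (295,260)). Now the shade.

Emit:
carry_out(motion=[0.2,0.25,3,0,0,0,0,0,5,0,0,0,0,0,4,0,0,0,0,0,2,0,0,0,0,0,0,0,0,0,0,0,0,0,0,0])

```text
clock: 26.05
tool_pos: [0.4434, -0.0074, 0.2199]
eef_rot: [1.0, 0.001, -0.0, -0.001]
contact_force: [-0.2, -0.3, 0.4]
opening: 1.002
```

Run:
```python
from m import *
go(.4426,-.0086,.149)
```

```text
clk 26.05 pos [ 0.4434 -0.0074  0.2199] F [-0.2 -0.3  0.4] op 88.3 d_tool_cm [-0.07  0.13  7.09] rot [-0.002  0.001  0.002] len 0.071
```

Emit:
carry_out(motion=[-0.07,0.13,3,0,0,0,0,0,2.5,0,0,0,0,0,1.1,0,0,0,0,0,0.5,0,0,0,0,0,0,0,0,0])

```text
clock: 26.68
tool_pos: [0.4424, -0.0096, 0.1487]
eef_rot: [1.0, -0.0, -0.0, -0.0]
contact_force: [-0.7, -0.5, -0.7]
opening: 0.998
```

Emit:
carry_out(motion=[0,0,0,0,0,0,0,0,0,0,0,0,0,0,0,0,0,0,0,0,0,0,0,0], hand=5.0, grip_force=15)

```text
clock: 27.18
tool_pos: [0.4421, -0.0097, 0.1484]
eef_rot: [1.0, -0.0, -0.001, -0.0]
contact_force: [-0.2, -0.3, 2.7]
opening: 0.659
```

Emit:
carry_out(motion=[0,0,-2,0,0,0,0,0,-5,0,0,0,0,0,-6,0,0,0,0,0,-6,0,0,0,0,0,-6,0,0,0,0,0,-3,0,0,0,0,0,0,0,0,0])

```text
clock: 28.05
tool_pos: [0.4431, -0.01, 0.4297]
eef_rot: [1.0, -0.0, 0.001, -0.0]
contact_force: [-0.8, 0.5, -2.7]
opening: 0.658
```

Emit:
carry_out(motion=[-0.3,-5.5,0,0,0,0,-0.3,-5.5,0,0,0,0,-0.2,-5.5,0,0,0,0,0,-4,0,0,0,0,0,-1.8,0,0,0,0,0,0,0,0,0,0,0,0,0,0,0,0])

```text
clock: 28.92
tool_pos: [0.4348, 0.2107, 0.4278]
eef_rot: [1.0, -0.002, -0.001, 0.001]
contact_force: [-0.4, 0.3, -1.3]
opening: 0.657
```

```bash
cat > sh.py <<'E'
from m import *
import sys
S=snapshot("side");T=snapshot("top")
go(.434,.2138,.264)
p=monitor.get_state()["tool_pos"]
B=lambda f:f[:,2]>f[:,0]+25
for s in(S,T):
    slices(s,p,.149,(.003,.02,.035,.046,.06,.09,.102),.07,B)
    slices(s,np.array([.434,.214,.115]),0,(.04,.055,.065,.118),.03,lambda f:f[:,0]>f[:,2]+30)
save(S,sys.argv[1],(120,20,420,260),2.4)
E
python3 sh.py s1.png
```

```text
clk 29.025 pos [0.4349 0.211  0.4283] F [-0.  -0.4 -2. ] op 57.9 d_tool_cm [-0.06 -0.29 16.43] rot [ 0.     0.002 -0.003] len 0.164
0.003 216 circ [0.4352 0.2102] 0.0259 mid [0.4278 0.2161] [0.039 0.041]
0.02 191 circ [0.423  0.2206] 0.0289 mid [0.4149 0.2252] [0.053 0.064]
0.035 551 circ [0.4356 0.2101] 0.0521 mid [0.4206 0.2212] [0.078 0.086]
0.046 782 circ [0.4359 0.2098] 0.0543 mid [0.4224 0.2226] [0.085 0.087]
0.06 1005 circ [0.435  0.2107] 0.05 mid [0.4271 0.2196] [0.091 0.088]
0.09 486 circ [0.4351 0.2114] 0.0281 mid [0.4344 0.2166] [0.058 0.067]
0.102 686 circ [0.435 0.211] 0.0277 mid [0.4351 0.2111] [0.059 0.057]
0.04 196 circ [0.4344 0.2134] 0.0212 mid [0.4294 0.2171] [0.034 0.037]
0.055 239 circ [0.434  0.2138] 0.0184 mid [0.4308 0.217 ] [0.034 0.036]
0.065 215 circ [0.4342 0.2137] 0.0161 mid [0.4309 0.2159] [0.03  0.032]
0.118 261 circ [0.4338 0.2138] 0.0137 mid [0.4341 0.2135] [0.03 0.03]
0.02 204 circ [0.4278 0.2424] 0.0114 mid [0.4282 0.2444] [0.034 0.018]
0.06 282 circ [0.4355 0.2093] 0.0493 mid [0.4356 0.2142] [0.103 0.068]
0.04 23 circ [0.4345 0.2127] 0.0199 mid [0.434  0.1951] [0.026 0.005]
```

View pics/s1.png

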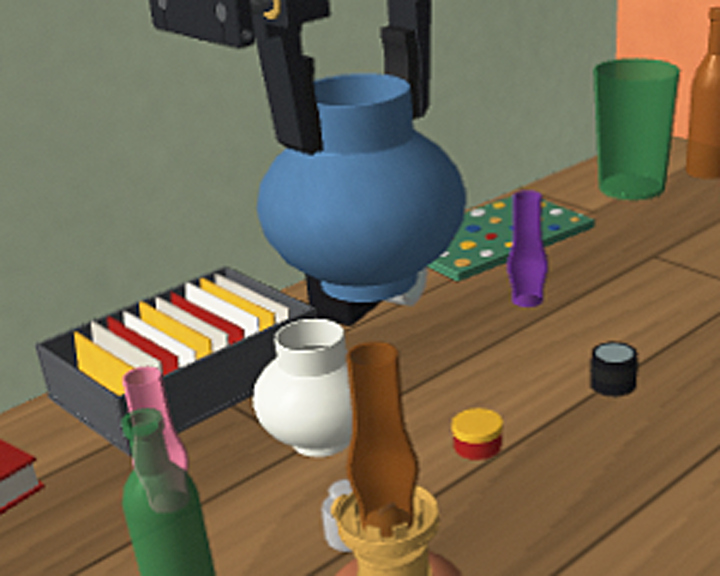

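Emit:
carry_out(motion=[-0.1,-0.3,2,0,0,0,0,0,1.5,0,0,0,0,0,0.3,0,0,0,0,0,0,0,0,0,0,0,0,0,0,0])

```text
clock: 29.65
tool_pos: [0.4339, 0.216, 0.3911]
eef_rot: [1.0, -0.0, -0.0, -0.001]
contact_force: [1.0, 0.7, -2.1]
opening: 0.654
```

```bash
python3 sh.py s2.png
```

```text
clk 29.75 pos [0.4338 0.2161 0.391 ] F [-0.2 -0.3 -2. ] op 57.9 d_tool_cm [ 0.03  0.25 12.7 ] rot [-0.001  0.001 -0.   ] len 0.127
0.003 175 circ [0.4347 0.2154] 0.0262 mid [0.4273 0.2235] [0.041 0.038]
0.02 122 circ [0.4186 0.2318] 0.0232 mid [0.4163 0.2397] [0.056 0.046]
0.035 464 circ [0.4345 0.2155] 0.0518 mid [0.418  0.2318] [0.075 0.076]
0.046 708 circ [0.435  0.2154] 0.0542 mid [0.4199 0.2222] [0.081 0.098]
0.06 991 circ [0.4343 0.2161] 0.0504 mid [0.4279 0.2226] [0.094 0.094]
0.09 508 circ [0.4338 0.216 ] 0.0276 mid [0.434  0.2172] [0.058 0.059]
0.102 686 circ [0.434  0.2161] 0.0276 mid [0.4338 0.2156] [0.058 0.06 ]
0.04 202 circ [0.4341 0.2136] 0.021 mid [0.4284 0.2171] [0.035 0.039]
0.055 244 circ [0.4341 0.2137] 0.0185 mid [0.4307 0.2164] [0.035 0.036]
0.065 208 circ [0.4342 0.2136] 0.0161 mid [0.4313 0.2159] [0.031 0.033]
0.118 106 circ [0.4338 0.2137] 0.014 mid [0.4294 0.2157] [0.023 0.025]
0.02 152 circ [0.4269 0.2453] 0.0114 mid [0.4272 0.247 ] [0.032 0.019]
0.06 256 circ [0.4347 0.2152] 0.0493 mid [0.435  0.2197] [0.104 0.069]
```

Emit:
carry_out(motion=[0,0.2,0,0,0,0,0,0,2,0,0,0,0,0,2,0,0,0,0,0,1.5,0,0,0,0,0,0.8,0,0,0,0,0,0,0,0,0,0,0,0,0,0,0])

```text
clock: 30.62
tool_pos: [0.4338, 0.2143, 0.328]
eef_rot: [1.0, -0.0, -0.0, -0.001]
contact_force: [0.9, 0.5, -1.3]
opening: 0.66
```

```bash
sed -i 's/(120,20,420,260)/(180,100,420,310)/' sh.py; python3 sh.py s3.png
```

```text
clk 30.725 pos [0.4337 0.2143 0.328 ] F [-0.5  0.7 -1.3] op 58.0 d_tool_cm [0.03 0.06 6.4 ] rot [-0.002  0.001 -0.   ] len 0.064
0.003 123 circ [0.4342 0.2142] 0.0258 mid [0.4258 0.223 ] [0.039 0.036]
0.02 59 circ [0.4122 0.2366] 0.0166 mid [0.4096 0.2419] [0.04  0.037]
0.035 341 circ [0.4345 0.2136] 0.0521 mid [0.418  0.2313] [0.075 0.073]
0.046 591 circ [0.4347 0.2139] 0.0541 mid [0.4233 0.2257] [0.088 0.087]
0.06 881 circ [0.4336 0.2148] 0.0498 mid [0.4272 0.2224] [0.095 0.092]
0.09 525 circ [0.4337 0.2148] 0.0279 mid [0.4337 0.2195] [0.058 0.067]
0.102 589 circ [0.4336 0.2144] 0.0277 mid [0.4334 0.2084] [0.058 0.072]
0.04 198 circ [0.4343 0.2134] 0.0212 mid [0.4282 0.2174] [0.033 0.037]
0.055 168 circ [0.4343 0.2136] 0.019 mid [0.4312 0.2177] [0.035 0.033]
0.02 46 circ [0.4276 0.2358] 0.0142 mid [0.4264 0.2428] [0.03  0.012]
0.06 224 circ [0.4347 0.2135] 0.0492 mid [0.4347 0.2165] [0.102 0.071]
0.118 37 circ [0.4346 0.2147] 0.0126 mid [0.4335 0.2222] [0.023 0.012]
```

View pics/s3.png

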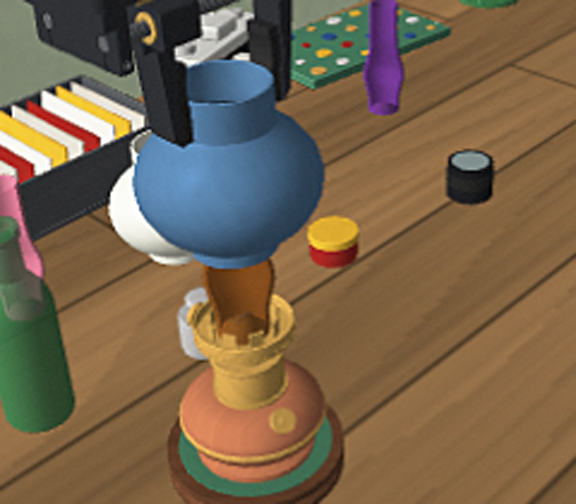

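Emit:
carry_out(motion=[0,0.05,0.5,0,0,0,0,0,0.7,0,0,0,0,0,0.7,0,0,0,0,0,0.7,0,0,0,0,0,0.7,0,0,0,0,0,0.7,0,0,0,0,0,0.4,0,0,0,0,0,0,0,0,0])

```text
clock: 31.72
tool_pos: [0.4332, 0.2136, 0.2832]
eef_rot: [1.0, -0.0, -0.001, -0.0]
contact_force: [0.2, -0.2, -0.9]
opening: 0.657
```

Emit:
carry_out(motion=[0,0,0.4,0,0,0,0,0,0.4,0,0,0,0,0,0.4,0,0,0,0,0,0.3,0,0,0,0,0,0.2,0,0,0,0,0,0,0,0,0])

```text
clock: 32.48
tool_pos: [0.4333, 0.2136, 0.2663]
eef_rot: [1.0, -0.0, -0.001, -0.0]
contact_force: [-0.3, 0.8, -2.1]
opening: 0.658
```

Emit:
carry_out(motion=[0,0,0.15,0,0,0,0,0,0.1,0,0,0,0,0,0.05,0,0,0,0,0,0,0,0,0])

```text
clock: 32.98
tool_pos: [0.4333, 0.2137, 0.2635]
eef_rot: [1.0, -0.0, -0.001, -0.0]
contact_force: [-0.4, -0.7, -0.7]
opening: 0.659
```

Emit:
carry_out(motion=[0,0,0.06,0,0,0,0,0,0.06,0,0,0,0,0,0,0,0,0,0,0,0,0,0,0])

```text
clock: 33.48
tool_pos: [0.4336, 0.2137, 0.2634]
eef_rot: [1.0, -0.0, -0.0, -0.001]
contact_force: [-2.1, -2.3, 10.3]
opening: 0.656
```

Seated at the expected height, with contact. Release and rise clear.

Emit:
carry_out(motion=[0,0,0,0,0,0,0,0,0,0,0,0,0,0,0,0,0,0], hand=8.3)

```text
clock: 33.85
tool_pos: [0.4333, 0.2137, 0.2621]
eef_rot: [1.0, -0.0, -0.001, -0.0]
contact_force: [-0.0, 0.5, 0.5]
opening: 0.941
```

Emit:
carry_out(motion=[0,0,-1,0,0,0,0,0,-3,0,0,0,0,0,-5,0,0,0,0,0,-5,0,0,0,0,5,0,0,0,0,0,5,0,0,0,0,0,5,0,0,0,0,0,5,0,0,0,0])

```text
clock: 34.85
tool_pos: [0.4333, 0.012, 0.4028]
eef_rot: [1.0, 0.0, -0.0, -0.0]
contact_force: [0.7, 0.3, 1.0]
opening: 0.94
```

Run:
```python
from m import *
S=snapshot("side");T=snapshot("top");go(.434,.0,.4)
for s in(S,T):
    P,uv=cloud(s); n=np.hypot(P[:,0]-.434,P[:,1]-.2138)<.07; print("lamp top",P[n&(P[:,2]<.3)][:,2].max().round(4))
    slices(s,np.array([.434,.214,.115]),0,(.035,.046,.06,.09,.102),.07,lambda f:f[:,2]>f[:,0]+25)
    slices(s,np.array([.434,.214,.115]),0,(.116,),.03,lambda f:f[:,0]>f[:,2]+30)
    for t in "white_shade bottle tin weight lens chimney".split():
        for d in finder.masks_of(s,t):
            if d["p"]>.4:
                Q,_=world(s,d["pixels"])
                if len(Q)>5: print(t,np.median(Q,0).round(3),end="; ")
    print()
f=np.hstack([cv2.resize(S["frame"][90:330,160:360,::-1],(480,576)),cv2.resize(T["frame"][100:280,160:260,::-1],(320,576))]);cv2.imwrite("pics/end.png",f)
```

```text
clk 34.95 pos [0.4329 0.0077 0.4025] F [0.4 0.6 0.6] op 83.0 d_tool_cm [0.11 0.77 0.25] rot [ 0.002  0.002 -0.01 ] len 0.008
lamp top 0.2367
0.035 264 circ [0.4336 0.2135] 0.052 mid [0.4133 0.2315] [0.068 0.071]
0.046 508 circ [0.4342 0.213 ] 0.0544 mid [0.4205 0.226 ] [0.084 0.086]
0.06 810 circ [0.4329 0.214 ] 0.0494 mid [0.4282 0.2198] [0.096 0.095]
0.09 387 circ [0.4327 0.2139] 0.0277 mid [0.4326 0.2141] [0.057 0.057]
0.102 438 circ [0.4329 0.2141] 0.0274 mid [0.4331 0.2142] [0.058 0.058]
0.116 295 circ [0.4339 0.2139] 0.0138 mid [0.4338 0.2144] [0.031 0.03 ]
white_shade [0.669 0.107 0.078]; bottle [0.575 0.293 0.082]; tin [ 0.553 -0.001  0.025]; weight [ 0.535 -0.15   0.026]; lens [ 0.535 -0.149  0.026]; chimney [ 0.709 -0.231  0.061]; chimney [0.428 0.217 0.227]; chimney [0.692 0.219 0.106]; chimney [0.416 0.23  0.114]; 
lamp top 0.2362
0.06 261 circ [0.4341 0.2137] 0.0487 mid [0.4339 0.2233] [0.103 0.079]
0.09 108 circ [0.434  0.2129] 0.0277 mid [0.4341 0.2129] [0.055 0.057]
0.102 204 circ [0.434  0.2135] 0.0277 mid [0.4342 0.2137] [0.057 0.057]
0.116 106 circ [0.4347 0.2135] 0.0136 mid [0.4343 0.2138] [0.028 0.029]
white_shade [0.672 0.08  0.068]; bottle [0.582 0.274 0.106]; tin [ 0.572 -0.002  0.025]; weight [0.555 0.151 0.031]; lens [ 0.54  -0.159  0.032]; chimney [ 0.711 -0.236  0.074]; chimney [0.698 0.219 0.071];
```

View pics/end.png

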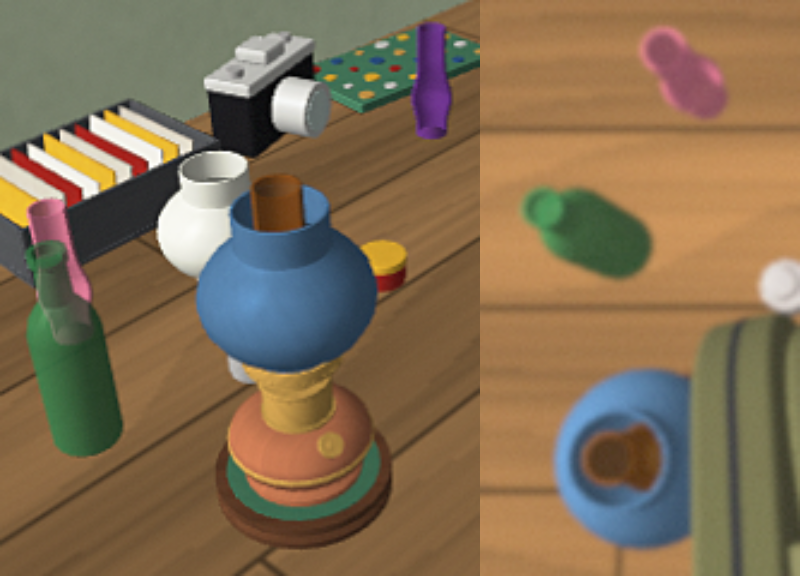

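The lamp is assembled. The shade sits level in the gallery, the chimney stands about 14 mm above its neck, and the arm is clear.

```bash
python3 -c "
from plant import workorder,monitor
print(workorder.finish_job(), monitor.get_state()['clock'])"
```

```text
the job is handed in; nothing more can be done
the job is handed in; nothing more can be done
```

The lamp is assembled on the plinth and the job is handed in at about 35 s of the 115 s allowed. I placed the copper font, brass burner, amber chimney and blue shade in that order, and let go of each before fetching the next.

**Last checks:**
- **Alignment:** the chimney and shade axes agree within about 1 mm, at (0.434, 0.214). The plinth centre is at (0.435, 0.213).
- **Seating:** the lamp top measured 0.236 m against 0.235 m expected. The shade's width at each height matched a level, seated shade.
- **Other goods:** the top camera's readings for the white shade, bottle, weight, lens, and pink and purple chimneys are within about 3 mm of the start. The tin's differed by 6 mm in x, with its view partly changed. None of them was touched.

**What went wrong or disagreed:**
- **First chimney grip:** it was off-centre and leaned or slid the chimney slightly on the table. I opened the fingers, re-centred and regripped before lifting.
- **Weight reading:** in the last side picture the finder reported the weight at the lens's position, because the lamp hid most of it there. The top picture shows it in its place.

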